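Right a toppled varnish cell and hold it in the viewing lamp's beam

ROBOT

A 6-joint arm with a two-finger parallel gripper is mounted at the origin on the work surface. World frame = base frame: x ahead of the robot, y to its left, z up, the work surface at z = 0. Lengths are in m, angles in rad, forces in N, time in s.
With the tool pointing down it reaches from about 0.15 to 0.775 m from the base axis. Payload 6.1 kg.
Tool frame: the origin (TCP) lies at the very end of the fingers, on their centre line; the grasp point (between the pads) lies 19 mm behind it; z points along the fingers, y is the line along which they close (so a half turn about z gives the same grasp; the last joint's range is limited). The gripper opens to 85 mm and grips with 20 to 120 N. Pads are 22 mm wide; open, the fingers measure 114 mm over their backs; the gripper's body (76 mm by 85 mm) begins 54 mm behind the grasp point. The pads swing forward as they close: fully open they stand 13 mm farther back than shut.
Start: joints at [-1.302, 0.126, -0.04, 1.405, 0, 1.571], TCP at [0.139, -0.506, 0.231] pointing down, gripper open.
Joint ranges: [-2.72, 2.72], [-0.95, 1.95], [-1.27, 1.35], [-1.78, 2.02], [-1.46, 1.47], [-3.14, 3.14]. Speed limits (rad/s): [2.39, 2.39, 3.01, 3.14, 3.14, 3.14].

INTERFACE

Orientations are given as a unit quaternion [w, x, y, z].
In Python, from plant import * gives the robot as it stands. The module is installed in compiled form; this text tells all that it offers.
- The arm moves only by the tool move_arm, never from a script. Its argument "rows" is a list that holds one entry, the list of rows, each a list of 6 numbers: the shift along the tool's x, y, z in m, then the turn, a rotation vector about the tool's x, y, z in degrees. In form: [[[tx, ty, tz, ax, ay, az], ...]]. A call has 1 to 8 rows; each row is the pose to reach, as a shift and turn from the pose commanded when the call began, along the tool's axes at that moment; what a row does not reach only later rows make up. A row lasts 1/10 s, in which the tool goes at most 50 mm and 8.59 degrees, less where a joint would pass 70% of its speed; a pose out of reach is approached as far as the arm can. A call with a gripper value outside its range is refused whole. "jaw" is the gripper command: -1 is fully open, 1 is shut, values between are in proportion, set as the call begins (left out, the last holds). The fingers move at their own pace and stop on an object; "squeeze" is the grip in N (left out, the last holds). Time passes only in rows, so rows that repeat a pose let the fingers close. It gives the time, the measured TCP pose, the force, the opening and the grip force at its end, in the units of the state.
- get_state(): the state, without advancing time (a new reading comes with each control period).
- get_image(name): name is "scene" or "top" or "wrist"; returns the picture (420x560x3 uint8, red, green, blue); there is no depth.
- get_calibration(name): a dict with "intrinsics" (3x3 intrinsics, pixels), "view" (4x4, takes a point from world to camera coordinates). Camera axes: x right, y up, looking along -z (the intrinsics and any distortion apply to the point x, -y, -z); pixel columns grow to the right and rows downward; lengths in m; the calibration is good to about 2 mm. A picture is of the moment at which its call begins: read the wrist's pose just before it. get_calibration takes no time and is no camera call; for the wrist camera it gives the pose at the moment of the call.
- job_done(): hands the job in; it is judged then, once.
The state is a dict: "time_s": time; "joint_positions": joint angles; "qvel": joint speeds; "joint_efforts": joint torques, N m; "ee_pos": TCP position; "eef_rot": TCP orientation; "wrist_force": force on the tool from outside, world axes, zero at the start; "moment": the same for the moment, N m; "width": finger opening in m; "gripper_force": force on a finger pad.
Only numpy, scipy, OpenCV 4.12 (cv2) and the standard library are available. Lean on these libraries where they do the work, as an engineer would, in place of code of your own. Each camera call takes 0.05 s, during which the arm holds its last target. There are 200 camera calls.

TASK

A glass varnish cell has toppled on the pine board: stand it upright, stopper up, on the empty middle mark between its two standing neighbours and let go of it there. Then take it by its two frosted faces, carry it to the viewing lamp and finish while still holding it upright in the middle of the light path, free of the lamp and screen, with its clear faces square to the beam. Never touch the clear faces with the fingers, and leave the two neighbours standing where they are.

Things in the scene. Friction and masses are not known exactly. Their poses are not given: they have to be found in the camera images.
- cell_center (a point): centre of the toppled glass cell, a block 72 mm long, 42 mm wide, 30 mm thick, 130 g; black stopper, 18 mm across, 7 mm high, on its top end. Own x: foot to stopper; y: across the two pale frosted faces (72 x 30 mm, at y = +-21 mm); z: normal to the two clear amber faces (34 mm wide, 1.5 mm below the frosted rims). Lies on a clear side, stopper roughly to the robot's right (-y), centre 15 mm above the board (36 upright)
- middle_mark (a point): middle of the empty dark mark (40 x 52 mm) on top of the fixed flat pine board (200 x 270 mm, top 6 mm above the bench). x across the board, roughly to the robot's left, to a lip 8 mm high at 64 mm; y along the row of three marks 85 mm apart, roughly towards the robot; z up. The board reaches 130 mm to -x and 135 mm to either side in y
- near_cell_center (a point): centre of the upright neighbour cell on the mark nearer the robot, same shape as the toppled one: 72 mm high plus 7 mm stopper, z up, 42 mm along its own y, 30 mm along its own x; loose, stands on the board
- far_cell_center (a point): centre of the upright neighbour cell on the mark farther from the robot, same shape and axes as the other neighbour
- beam_middle (a point): point on the light beam's axis midway between lamp and screen, 105 mm above the bench. x along the level beam, from the 16 mm lens to the screen; y across; z up. Fixed: base plate 270 x 100 mm, 12 mm thick; lamp head 80 mm wide, 150 mm high, ends at x = -74 mm, its lens ring at -68; white screen 100 mm wide, 152 mm high, begins at x = +70 mm. The gap is open above and to both sides
Not all that is in view belongs to the job. Leave any red look-alike of the part that bears far_cell_center alone. What is shaped like the part that bears cell_center but red is not meant.

How it is judged:
By the outcome, as a careful person would: the job done as asked, in the order asked, and still so for the second after the job is handed in, while the arm keeps its last pose, push and grip.
It also fails if it takes over 61 s, if anything falls off the work surface, if the arm or the gripper's body presses on something with over 40 N, if the wrist force passes 120 N, or if a joint passes its speed limit or range.

## Working session

There is one attempt and no reset: what is moved stays moved. The work goes in short steps, Python scripts to look and compute and a tool call to move; the robot and the scene stay as the last step left them, time stands still between calls to the robot, and variables do not carry over. Pictures are saved under pics/ and viewed, at most 10 in all, crops included, and the job is handed in when it is done.

Besides the shell and the picture viewer there is one more tool, called after "Request:" as name(argument=value, ...), one argument or row to a line, values as JSON. move_arm: Moves the arm, as the interface text tells. Its arguments: {"type":"object","properties":{"rows":{"type":"array"},"jaw":{"type":"number"},"squeeze":{"type":"number"}},"required":["rows"]}

```bash
mkdir -p pics; python3 - <<'E'
from plant import *
import cv2,numpy as np
np.set_printoptions(precision=4,suppress=True)
s=get_state();print(s)
for n in("scene","top"):
    im=get_image(n);cv2.imwrite(f"pics/{n}0.png",im[:,:,::-1]);c=get_calibration(n);print(n,c)
E
```

```text
{'time_s': 0.0, 'joint_positions': array([-1.302 ,  0.1264, -0.0406,  1.4054, -0.    ,  1.5708]), 'qvel': array([-0.0015,  0.0012, -0.0011, -0.0013,  0.0001, -0.0009]), 'joint_efforts': array([ -0.0009, -43.5914,  35.2925,   0.0174,  -0.    ,  -0.    ]), 'ee_pos': array([ 0.1393, -0.5058,  0.2305]), 'eef_rot': array([-0.0008,  0.991 ,  0.134 , -0.0001]), 'wrist_force': array([-0.4651,  0.1536,  0.2513]), 'moment': array([ 0.0041, -0.0154,  0.0413]), 'gripper_force': 0.0, 'width': 0.0854208835927128}
scene {'intrinsics': array([[391.0999,   0.    , 275.1016],
       [  0.    , 391.0999, 212.988 ],
       [  0.    ,   0.    ,   1.    ]]), 'view': array([[-0.5779,  0.8161, -0.008 ,  0.3352],
       [-0.5249, -0.3642,  0.7693,  0.2828],
       [ 0.6249,  0.4488,  0.6388, -1.4005],
       [ 0.    ,  0.    ,  0.    ,  1.    ]])}
top {'intrinsics': array([[536.7715,   0.    , 273.0385],
       [  0.    , 536.7715, 202.041 ],
       [  0.    ,   0.    ,   1.    ]]), 'view': array([[ 0.017 , -0.9999,  0.0026,  0.0416],
       [ 0.9902,  0.0172,  0.1385, -0.656 ],
       [-0.1385,  0.0002,  0.9904, -1.2367],
       [ 0.    ,  0.    ,  0.    ,  1.    ]])}
```

View pics/scene0.png

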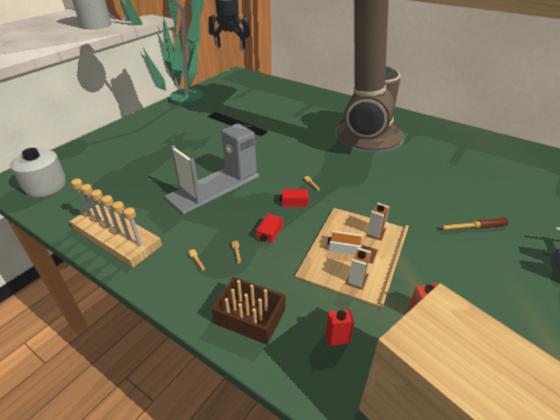

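View pics/top0.png

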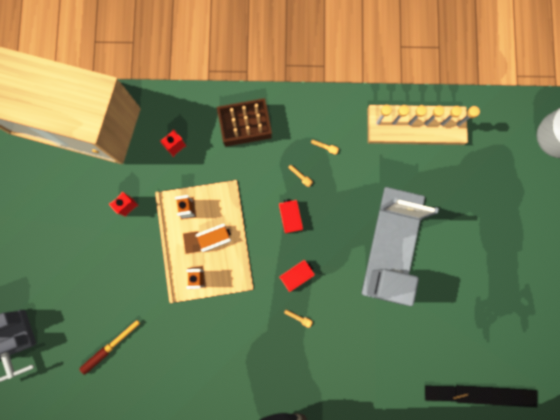

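The candidates in the top view are an amber lying cell on the board at about (213,238), and red look-alikes at (290,215), (297,275), (173,142) and (122,203). Only the amber one on the board fits, lying with upright amber neighbours at (183,206) far and (195,279) near. I'll confirm that in an enlarged crop.

```bash
python3 - <<'E'
import cv2,numpy as np
a=cv2.imread("pics/top0.png")
c=np.hstack([a[178:308,152:262],a[178:308,360:445]])
cv2.imwrite("pics/crop1.png",cv2.resize(c,None,fx=4,fy=4,interpolation=cv2.INTER_CUBIC))
b=cv2.imread("pics/scene0.png")
c=b[110:310,160:420]
cv2.imwrite("pics/crop2.png",cv2.resize(c,None,fx=3,fy=3,interpolation=cv2.INTER_CUBIC))
E
```

```text
(no output)
```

View pics/crop1.png

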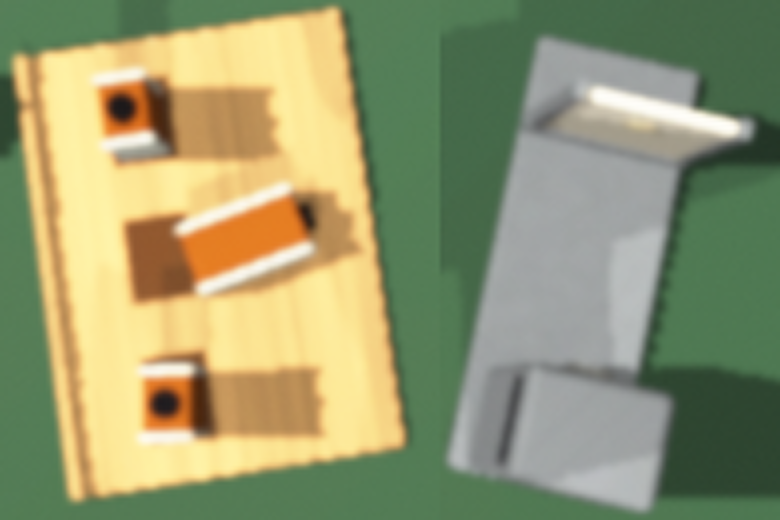

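View pics/crop2.png

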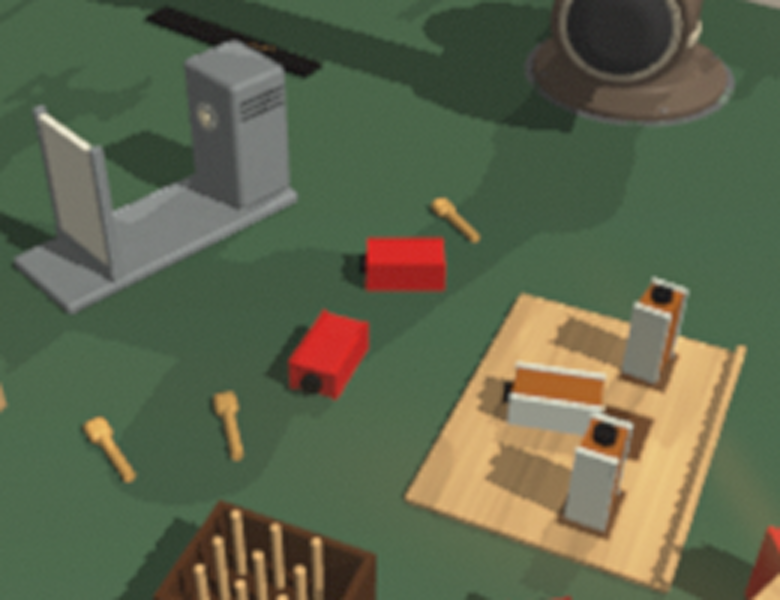

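The crop confirms it: the only lying amber cell has its stopper to the right (crop 308,215). Its neighbours' stoppers are at (121,108) and (164,403). The lamp is at the bottom right, with the screen above it. Next I'll turn these pixels into points.

```bash
cat > h.py <<'E'
import numpy as np,cv2
from plant import *
np.set_printoptions(precision=4,suppress=True)
def ray(cal,uv):
    K,V=np.array(cal["intrinsics"]),np.array(cal["view"])
    p=np.linalg.inv(K)@[uv[0],uv[1],1]; d=V[:3,:3].T@[p[0],-p[1],-p[2]]
    return -V[:3,:3].T@V[:3,3],d
def onz(cal,uv,z):
    o,d=ray(cal,uv); return o+d*(z-o[2])/d[2]
def proj(cal,P):
    K,V=np.array(cal["intrinsics"]),np.array(cal["view"])
    q=V[:3,:3]@P+V[:3,3]; p=K@[q[0],-q[1],-q[2]]; return p[:2]/p[2]
E
python3 - <<'E'
from h import *
ct,cs=get_calibration("top"),get_calibration("scene")
def T(x,y,z): return onz(ct,((x-1.5)/4+152+(208+0-110 if x>440 else 0),(y-1.5)/4+178),z)
def S(x,y,z): return onz(cs,((x-1)/3+160,(y-1)/3+110),z)
c=[T(x,y,.036) for x,y in((176,231),(289,186),(314,246),(200,291))]
print("cell",*c,"ctr",np.mean(c,0))
e=(c[1]+c[2]-c[0]-c[3])/2;w=(c[1]+c[0]-c[2]-c[3])/2;print("L",np.linalg.norm(e),np.degrees(np.arctan2(e[1],e[0])),"W",np.linalg.norm(w),np.degrees(np.arctan2(w[1],w[0])))
f,n=T(121,108,.085),T(164,403,.085);print("far,near stopper",f,n,np.linalg.norm(f-n),"mid",(f+n)/2,"dir y",np.degrees(np.arctan2(*(n-f)[1::-1])))
print("scene stoppers",S(661,293,.085),S(604,434,.085))
b=[T(340,8,.006),T(405,445,.006),T(70,498,.006)];print("board",*b,np.linalg.norm(b[1]-b[0]),np.linalg.norm(b[2]-b[1]))
y=(b[1]-b[0])/np.linalg.norm(b[1]-b[0]);x=np.array([y[1],-y[0],0]);print("mid from board",(b[0]+b[1])/2+x*.13, (b[0]+b[1])/2-x*.13,"ydir",np.degrees(np.arctan2(y[1],y[0])))
print("markL edge",T(135,301,.006),T(125,224,.006))
p=[T(538,37,.012),T(697,72,.012),T(448,466,.012)];print("plate",*p,np.linalg.norm(p[1]-p[0]),np.linalg.norm(p[2]-p[0]))
d=p[0]-p[2];print("beam dir",np.degrees(np.arctan2(d[1],d[0])))
print("plate ctr",(p[1]+p[2])/2)
s=[T(576,95,.152),T(740,137,.152),T(583,83,.152),T(750,121,.152)];print("screen",*s,np.linalg.norm(s[0]-s[1]))
h=[T(530,367,.15),T(671,397,.15),T(650,511,.15)];print("head",*h,np.linalg.norm(h[0]-h[1]))
print("S lens",S(207,117,.105),"screen top",S(38,108,.152),S(100,150,.152))
E
```

```text
cell [0.573  0.2361 0.036 ] [0.6011 0.1696 0.036 ] [0.5655 0.1536 0.036 ] [0.5376 0.2205 0.036 ] ctr [0.5693 0.195  0.036 ]
L 0.07238484896741147 -67.25008264362016 W 0.03886009530359889 23.930404283371104
far,near stopper [0.64   0.2635 0.085 ] [0.4716 0.2323 0.085 ] 0.17118852746522373 mid [0.5558 0.2479 0.085 ] dir y -169.4935609448318
scene stoppers [0.4737 0.2359 0.085 ] [0.6437 0.2676 0.085 ]
board [0.7152 0.144  0.006 ] [0.4487 0.0978 0.006 ] [0.4139 0.298  0.006 ] 0.27047062260273685 0.20322280805703574
mid from board [0.5597 0.249  0.006 ] [ 0.6041 -0.0072  0.006 ] ydir -170.16810579054186
markL edge [0.5323 0.2637 0.006 ] [0.579  0.2717 0.006 ]
plate [ 0.7023 -0.2201  0.012 ] [ 0.6822 -0.3176  0.012 ] [ 0.4408 -0.1631  0.012 ] 0.09954065873414722 0.2676262633250623
beam dir -12.287986622565226
plate ctr [ 0.5615 -0.2404  0.012 ]
screen [ 0.6463 -0.2112  0.152 ] [ 0.6247 -0.3005  0.152 ] [ 0.6531 -0.2151  0.152 ] [ 0.6336 -0.3062  0.152 ] 0.09187089981509226
head [ 0.4981 -0.1848  0.15  ] [ 0.4834 -0.2605  0.15  ] [ 0.4228 -0.248   0.15  ] 0.07712916712956525
S lens [ 0.4951 -0.2227  0.105 ] screen top [ 0.6277 -0.3017  0.152 ] [ 0.6471 -0.2061  0.152 ]
```

```bash
cat >> h.py <<'E'
from scipy.spatial.transform import Rotation as R
def pose():
    s=get_state(); q=s["eef_rot"]; return s,np.array(s["ee_pos"]),R.from_quat([q[1],q[2],q[3],q[0]])
def Rt(yaw,tilt): # tool y at yaw deg, x=yaw+90, z down, then turned by tilt about y
    a=np.radians(yaw); y=[np.cos(a),np.sin(a),0]; x=[-np.sin(a),np.cos(a),0]
    return R.from_matrix(np.array([x,y,[0,0,-1]]).T)*R.from_euler("y",tilt,degrees=True)
def go(p,yaw,tilt):
    s,p0,r0=pose(); d=r0.inv().apply(np.array(p)-p0); t=np.degrees((r0.inv()*Rt(yaw,tilt)).as_rotvec())
    e=Rt(yaw,tilt); print("t",s["time_s"],"row",np.round(d,4),np.round(t,2),"F",s["wrist_force"],"w",s["width"])
E
python3 -c "
from h import *
go([.30,-.30,.33],-30,0)
go([.5677,.1987,.15],23,0)"
```

```text
t 0.1 row [ 0.2096 -0.1559 -0.0992] [ -0.08  -0.03 -44.6 ] F [ 0.0561 -0.5795  0.6303] w 0.08514846933496986
t 0.1 row [ 0.6001 -0.5653  0.0814] [ -0.06  -0.07 -97.6 ] F [ 0.0561 -0.5795  0.6303] w 0.08514846933496986
```

Request:
move_arm(
  rows=[
    [[0.05, -0.04, -0.1, 0, 0, -8], [0.1, -0.08, -0.1, 0, 0, -16], [0.13, -0.1, -0.1, 0, 0, -24], [0.16, -0.13, -0.1, 0, 0, -32], [0.21, -0.156, -0.1, 0, 0, -40], [0.21, -0.156, -0.1, 0, 0, -44.6], [0.21, -0.156, -0.1, 0, 0, -44.6], [0.21, -0.156, -0.1, 0, 0, -44.6]],
  ],
  jaw=-0.41,
  squeeze=40,
)

```text
time_s: 0.9
ee_pos: [0.301, -0.2991, 0.3312]
eef_rot: [-0.0, 0.865, 0.501, -0.0]
wrist_force: [-0.2, 0.0, 0.4]
width: 0.0597
gripper_force: 0.0
```

```bash
python3 -c "
from h import *
go([.5677,.1987,.2],23,0)"
```

```text
t 0.9 row [ 0.5646 -0.0164  0.131 ] [ -0.02   0.01 -52.84] F [-0.1576  0.004   0.3635] w 0.05973673131694629
```

Request:
move_arm(
  rows=[
    [[0.05, 0, 0, 0, 0, -8], [0.1, 0, 0, 0, 0, -16], [0.15, 0, 0, 0, 0, -24], [0.2, 0, 0, 0, 0, -32], [0.25, -0.01, 0.0, 0, 0, -40], [0.3, -0.01, 0.02, 0, 0, -48], [0.35, -0.01, 0.04, 0, 0, -53], [0.4, -0.01, 0.06, 0, 0, -53]],
  ],
)

```text
time_s: 1.7
ee_pos: [0.4868, 0.0416, 0.275]
eef_rot: [0.0, 0.552, 0.834, -0.0]
wrist_force: [1.7, -1.5, 0.1]
width: 0.0601
gripper_force: 0.0
```

```bash
python3 -c "
from h import *
go([.5677,.1987,.2],23,0)"
```

```text
t 1.7 row [0.1131 0.1357 0.0749] [-0.01  0.03 -0.05] F [ 1.6814 -1.5454  0.1081] w 0.060147428080413026
```

Request:
move_arm(
  rows=[
    [[0.035, 0.04, 0.02, 0, 0, 0], [0.07, 0.08, 0.04, 0, 0, 0], [0.1, 0.12, 0.07, 0, 0, 0], [0.113, 0.136, 0.075, 0, 0, 0], [0.113, 0.136, 0.075, 0, 0, 0]],
  ],
)

```text
time_s: 2.2
ee_pos: [0.568, 0.2, 0.1958]
eef_rot: [-0.002, 0.552, 0.834, -0.002]
wrist_force: [0.6, -0.7, 0.1]
width: 0.0601
gripper_force: 0.0
```

```bash
python3 - <<'E'
from h import *
go([.5677,.1987,.2],23,0)
c=get_calibration("wrist");im=get_image("wrist");cv2.imwrite("pics/w1.png",im[:,:,::-1])
import pickle;pickle.dump(c,open("w1.pkl","wb"));print(c)
E
```

```text
t 2.2 row [-0.0011 -0.0008 -0.0041] [-0.34 -0.05  0.04] F [ 0.6303 -0.7188  0.1324] w 0.06013919592310241
{'intrinsics': array([[302.5859,   0.    , 275.7457],
       [  0.    , 302.5859, 213.0313],
       [  0.    ,   0.    ,   1.    ]]), 'view': array([[ 0.9203,  0.3912, -0.0057, -0.6003],
       [-0.3772,  0.8832, -0.2787,  0.0628],
       [-0.104 ,  0.2586,  0.9604, -0.3367],
       [ 0.    ,  0.    ,  0.    ,  1.    ]])}
```

View pics/w1.png

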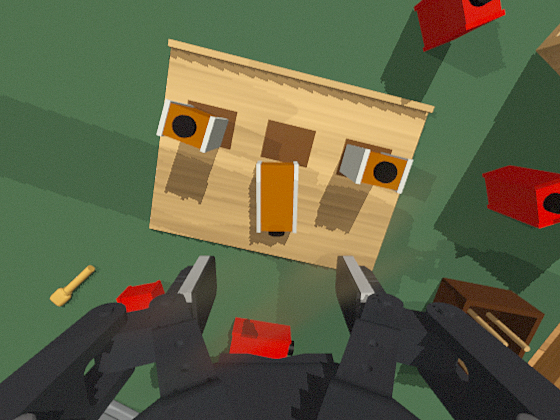

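The wrist view shows the lying cell at (257-297, 163-233) with its stopper at (276,234). Neighbour stoppers are at (184,126) and (385,172), and the empty mark is around (292,140).

```bash
python3 - <<'E'
from h import *
import pickle;c=pickle.load(open("w1.pkl","rb"))
p=[onz(c,q,.036) for q in((257,163),(297,162),(297,232),(257,233))];m=np.mean(p,0)
e=p[2]+p[3]-p[0]-p[1];w=p[1]+p[2]-p[0]-p[3]
print(m,np.linalg.norm(e)/2,np.degrees(np.arctan2(e[1],e[0])),np.linalg.norm(w)/2,np.degrees(np.arctan2(w[1],w[0])))
n,f=onz(c,(184,126),.085),onz(c,(385,172),.085);print(n,f,(n+f)/2,np.linalg.norm(n-f),np.degrees(np.arctan2(*(f-n)[1::-1])))
print("mark",onz(c,(268,121),.006),onz(c,(316,132),.006))
go([.5680,.1990,.10],23,35)
E
```

```text
[0.5689 0.1999 0.036 ] 0.07348226612615662 -66.90429121666689 0.04094039049993821 24.58373429948654
[0.4722 0.2365 0.085 ] [0.6383 0.2671 0.085 ] [0.5553 0.2518 0.085 ] 0.16888264626623475 10.421153140819452
mark [0.5302 0.2665 0.006 ] [0.5812 0.2761 0.006 ]
t 2.25 row [0.0004 0.0013 0.0977] [-0.28 35.   -0.1 ] F [ 0.6459 -1.0573 -0.0837] w 0.06027323864045541
```

Request:
move_arm(
  rows=[
    [[0.002, 0.001, 0.02, 0, 8, 0], [0.002, 0.001, 0.04, 0, 16, 0], [0.002, 0.001, 0.06, 0, 24, 0], [0.002, 0.001, 0.08, 0, 32, 0], [0.002, 0.001, 0.098, 0, 35, 0], [0.002, 0.001, 0.098, 0, 35, 0], [0.002, 0.001, 0.098, 0, 35, 0]],
  ],
)

```text
time_s: 2.95
ee_pos: [0.5676, 0.1991, 0.1035]
eef_rot: [-0.25, 0.528, 0.795, 0.166]
wrist_force: [0.0, -0.1, -0.2]
width: 0.0601
gripper_force: 0.0
```

```bash
python3 - <<'E'
from h import *
go([.5675,.2010,.014],23.2,35)
print(get_state()["joint_positions"])
E
```

```text
t 2.95 row [-0.0498  0.0007  0.0744] [ 0.2   0.06 -0.31] F [ 0.0395 -0.1057 -0.2198] w 0.060068798177129686
[ 0.0681  0.4454 -0.0232  1.3253  0.5724  1.1745]
```

Request:
move_arm(
  rows=[
    [[-0.015, 0.001, 0.022, 0, 0, 0], [-0.03, 0.001, 0.045, 0, 0, 0], [-0.042, 0.001, 0.063, 0, 0, 0], [-0.048, 0.001, 0.071, 0, 0, 0], [-0.05, 0.001, 0.0745, 0, 0, 0], [-0.05, 0.001, 0.0745, 0, 0, 0]],
  ],
)

```text
time_s: 3.55
ee_pos: [0.5679, 0.2032, 0.0145]
eef_rot: [-0.25, 0.526, 0.796, 0.166]
wrist_force: [0.7, -0.7, 0.5]
width: 0.0608
gripper_force: 0.0
```

```bash
python3 - <<'E'
from h import *
go([.5675,.2010,.014],23.2,35)
s=get_image("scene");w=get_image("wrist")
a=cv2.resize(s[190:310,290:420],None,fx=3.5,fy=3.5,interpolation=cv2.INTER_CUBIC)
b=cv2.resize(w[100:400,130:430],(340,420))
a=a[:420]
cv2.imwrite("pics/g1.png",np.hstack([a,b[:a.shape[0]]])[:,:,::-1])
E
```

```text
t 3.55 row [-0.0018 -0.0012 -0.0006] [ 0.18  0.04 -0.09] F [ 0.6869 -0.6706  0.5281] w 0.06080389947913872
```

View pics/g1.png

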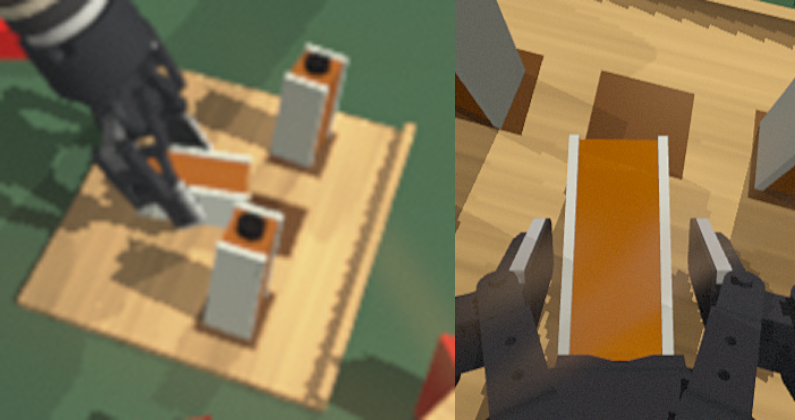

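The fingers stand clear either side of the frosted faces, centred on the cell around mid-length (wrist crop 535 and 710 against rims at 570 and 665). I'll close.

Request:
move_arm(
  rows=[
    [[0, 0, 0, 0, 0, 0], [0, 0, 0, 0, 0, 0], [0, 0, 0, 0, 0, 0], [0, 0, 0, 0, 0, 0], [0, 0, 0, 0, 0, 0], [0, 0, 0, 0, 0, 0], [0, 0, 0, 0, 0, 0]],
  ],
  jaw=1,
  squeeze=45,
)

```text
time_s: 4.35
ee_pos: [0.5682, 0.2029, 0.0145]
eef_rot: [-0.25, 0.526, 0.795, 0.167]
wrist_force: [-0.1, -2.0, 6.0]
width: 0.0415
gripper_force: 46.3
```

```bash
python3 - <<'E'
from h import *
go([.568,.202,.16],23.2,35)
c=get_calibration("wrist");w=get_image("wrist");cv2.imwrite("pics/g2.png",w[:,:,::-1])
g=cv2.cvtColor(w,cv2.COLOR_RGB2HSV)
m=cv2.inRange(g,(8,200,120),(16,255,255));n,l,st,ce=cv2.connectedComponentsWithStats(m)
for i in np.argsort(-st[1:,4])[:2]+1: print(st[i],cv2.minAreaRect(np.argwhere(l==i)[:,::-1].astype(np.float32)))
E
```

```text
t 4.35 row [ 0.0829 -0.0002 -0.1196] [ 0.22 -0.   -0.12] F [-0.1189 -2.029   6.0393] w 0.04154500810077998
[ 237  237   79  119 5197] ((276.0, 296.0), (118.0, 78.0), 90.0)
[241 198  32  43 312] ((256.5, 219.0), (31.0, 42.0), 0.0)
```

```bash
python3 - <<'E'
from h import *
c=get_calibration("wrist");w=cv2.imread("pics/g2.png")
s,p0,r0=pose()
g=w.astype(int);am=(g[:,:,2]-g[:,:,0]>90)&(g[:,:,1]<140)
for col in(255,265,275,285,295):
    rows=np.where(am[150:330,col])[0]+150; q=onz(c,(col,rows[0]-.5),.0345); print(col,rows[0],q,r0.inv().apply(q-p0))
a=np.radians(-67);ax=np.array([np.cos(a),np.sin(a),0])
q=np.mean([onz(c,(col,np.where(am[150:330,col])[0][0]+149.5),.0345) for col in(255,265,275,285,295)],0)
ctr=q+.036*ax; ctr[2]=.021; print("ctr",ctr,"tool",r0.inv().apply(ctr-p0))
print("mean cols rows",[np.where(am[r,200:350])[0][[0,-1]]+200 for r in(215,250,290)])
E
```

```text
255 161 [0.5387 0.2464 0.0345] [ 0.0537 -0.0101  0.0132]
265 198 [0.5514 0.23   0.0345] [ 0.0373 -0.0048  0.0016]
275 198 [0.5559 0.2319 0.0345] [0.0373 0.0001 0.0016]
285 198 [0.5604 0.2337 0.0345] [0.0373 0.0049 0.0017]
295 198 [0.5648 0.2356 0.0345] [0.0373 0.0098 0.0017]
ctr [0.5683 0.2024 0.021 ] tool [ 0.0033 -0.     -0.0056]
mean cols rows [array([241, 310]), array([240, 312]), array([238, 314])]
```

Request:
move_arm(
  rows=[
    [[0.02, 0, -0.03, 0, 0, 0], [0.04, 0, -0.06, 0, 0, 0], [0.06, 0, -0.09, 0, 0, 0], [0.083, 0, -0.12, 0, 0, 0], [0.083, 0, -0.12, 0, 0, 0]],
  ],
)

```text
time_s: 4.9
ee_pos: [0.5697, 0.2024, 0.1646]
eef_rot: [-0.248, 0.526, 0.796, 0.169]
wrist_force: [0.9, 0.0, -0.9]
width: 0.0412
gripper_force: 46.3
```

```bash
cat >> h.py <<'E'
def tcp(C,yaw,tilt,back=.008): return np.array(C)+Rt(yaw,tilt).apply([0,0,back])
E
python3 - <<'E'
from h import *
go(tcp([.557,.250,.15],10.1,-55),10.1,-55)
go(tcp([.557,.240,.17],16,-10),16,-10)
E
```

```text
t 4.9 row [0.0238 0.0053 0.04  ] [  3.   -89.51  14.01] F [ 0.8871  0.0456 -0.861 ] w 0.04118770710366802
t 4.9 row [0.0299 0.0028 0.0239] [ -1.09 -44.85   7.11] F [ 0.8871  0.0456 -0.861 ] w 0.04118770710366802
```

Request:
move_arm(
  rows=[
    [[0.005, 0, 0.004, 0, -7.5, 1], [0.01, 0.001, 0.008, -0.4, -15, 2.4], [0.015, 0.001, 0.012, -0.6, -22.5, 3.6], [0.02, 0.002, 0.016, -0.8, -30, 4.8], [0.025, 0.003, 0.02, -1, -37.5, 6], [0.03, 0.003, 0.024, -1.1, -44.8, 7.1]],
  ],
)

```text
time_s: 5.5
ee_pos: [0.5554, 0.2388, 0.157]
eef_rot: [0.069, 0.599, 0.795, -0.056]
wrist_force: [-0.8, 0.3, -2.2]
width: 0.0412
gripper_force: 46.1
```

```bash
python3 - <<'E'
from h import *
go(tcp([.557,.250,.15],10.1,-55),10.1,-55)
E
```

```text
t 5.5 row [0.0058 0.004  0.0107] [  2.96 -44.78   5.26] F [-0.7831  0.3196 -2.2277] w 0.04120846931485047
```

Request:
move_arm(
  rows=[
    [[0.001, 0.001, 0.002, 0.5, -8, 1], [0.002, 0.001, 0.004, 1, -16, 2], [0.003, 0.002, 0.006, 1.5, -24, 3], [0.004, 0.003, 0.008, 2, -32, 4], [0.005, 0.004, 0.01, 2.5, -39, 4.6], [0.006, 0.004, 0.011, 3, -44.8, 5.3], [0.006, 0.004, 0.011, 3, -44.8, 5.3], [0.006, 0.004, 0.011, 3, -44.8, 5.3]],
  ],
)

```text
time_s: 6.3
ee_pos: [0.5581, 0.2438, 0.1429]
eef_rot: [0.351, 0.569, 0.682, -0.297]
wrist_force: [0.8, 0.1, -1.5]
width: 0.0409
gripper_force: 46.2
```

```bash
python3 - <<'E'
from h import *
go(tcp([.557,.250,.15],10.1,-55),10.1,-55)
go(tcp([.557,.250,.044],10.1,-55),10.1,-55)
print(get_state()["joint_positions"])
s=get_image("scene");w=get_image("wrist")
a=cv2.resize(s[120:300,290:430],None,fx=3,fy=3,interpolation=cv2.INTER_CUBIC)
t=get_image("top");b=cv2.resize(t[180:310,150:260],None,fx=3.4,fy=3.4,interpolation=cv2.INTER_CUBIC)
b=cv2.copyMakeBorder(b,0,540-b.shape[0],0,0,0)
cv2.imwrite("pics/u1.png",np.hstack([a,b])[:,:,::-1])
E
```

```text
t 6.3 row [-0.0022  0.     -0.0012] [-0.16 -0.28  0.26] F [ 0.8455  0.1483 -1.5436] w 0.04091216994209746
t 6.3 row [0.0843 0.0006 0.06  ] [-0.16 -0.28  0.26] F [ 0.8455  0.1483 -1.5436] w 0.04091216994209746
[ 0.7502  0.7237  0.3048  1.8089 -0.7532  2.4096]
```

View pics/u1.png

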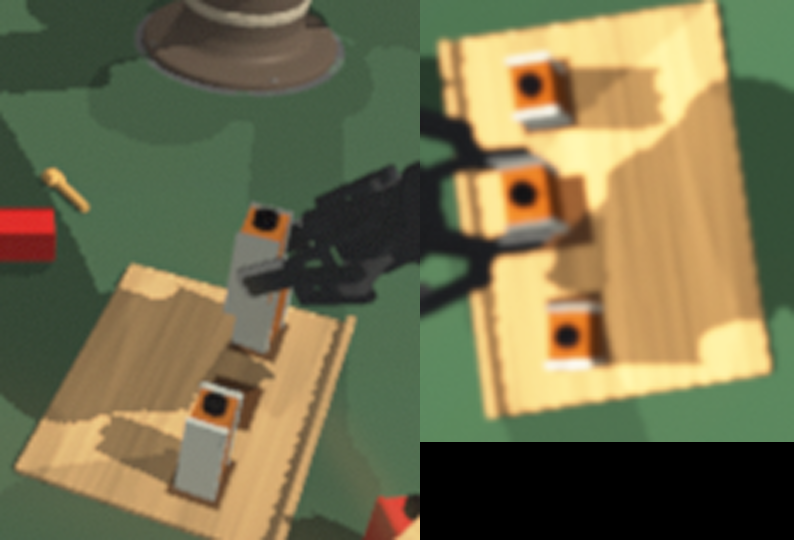

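The cell is now upright in the hand, stopper up (scene crop 265,218; top crop 522,193). I'll triangulate the stopper against the expected pose.

```bash
python3 - <<'E'
from h import *
ct,cs=get_calibration("top"),get_calibration("scene")
uvt=(150+(522-420-1.2)/3.4,180+(193-1.2)/3.4); uvs=(290+(265-1)/3,120+(218-1)/3)
o1,d1=ray(ct,uvt);o2,d2=ray(cs,uvs)
A=np.array([d1,-d2]).T;t=np.linalg.lstsq(A,o2-o1,rcond=None)[0];print(o1+d1*t[0],o2+d2*t[1])
s,p0,r0=pose()
for b in(.008,): C=p0-r0.apply([0,0,b]);print("C pred",C,"cell up dir",r0.apply(Rt(10.1,-55).inv().apply([0,0,1])),"stopper z pred",C[2]+.043)
E
```

```text
[0.559  0.2479 0.1875] [0.5579 0.2504 0.1878]
C pred [0.5575 0.2494 0.1511] cell up dir [ 0.0012 -0.0073  1.    ] stopper z pred 0.19409141458383333
```

Request:
move_arm(
  rows=[
    [[0.02, 0, 0.014, 0, -0.3, 0.2], [0.04, 0, 0.028, 0, -0.3, 0.2], [0.057, 0.0005, 0.04, 0, -0.3, 0.2], [0.072, 0.0005, 0.051, 0, -0.3, 0.2], [0.0765, 0.0005, 0.0545, -0.1, -0.3, 0.2], [0.0765, 0.0005, 0.0545, -0.1, -0.3, 0.2]],
  ],
)

```text
time_s: 7.05
ee_pos: [0.5586, 0.2425, 0.0519]
eef_rot: [0.354, 0.571, 0.679, -0.296]
wrist_force: [0.0, -0.8, -1.3]
width: 0.0412
gripper_force: 46.2
```

```bash
python3 - <<'E'
from h import *
print(get_state()["joint_positions"])
go(tcp([.557,.250,.044],10.1,-55),10.1,-55)
go(tcp([.557,.250,.052],10.1,-55),10.1,-55)
E
```

```text
[ 0.7499  0.7842  0.2029  1.649  -0.7585  2.4183]
t 7.05 row [ 0.0108 -0.0003  0.0063] [-0.01 -0.01 -0.15] F [ 0.0451 -0.7952 -1.2579] w 0.041190481410498254
t 7.05 row [ 0.0043 -0.0003  0.0017] [-0.01 -0.01 -0.15] F [ 0.0451 -0.7952 -1.2579] w 0.041190481410498254
```

Request:
move_arm(
  rows=[
    [[0.002, 0, 0.0015, 0, 0, 0], [0.004, 0, 0.003, 0, 0, 0], [0.0055, 0, 0.0038, 0, 0, 0], [0.0055, 0, 0.0038, 0, 0, 0]],
  ],
)

```text
time_s: 7.45
ee_pos: [0.5585, 0.2433, 0.0442]
eef_rot: [0.354, 0.57, 0.679, -0.296]
wrist_force: [-0.2, 1.1, -1.2]
width: 0.0412
gripper_force: 46.2
```

Request:
move_arm(
  rows=[
    [[0.0008, 0, 0.0006, 0, 0, 0], [0.0016, 0, 0.0012, 0, 0, 0], [0.0016, 0, 0.0012, 0, 0, 0]],
  ],
)

```text
time_s: 7.75
ee_pos: [0.5584, 0.2431, 0.042]
eef_rot: [0.354, 0.57, 0.679, -0.297]
wrist_force: [0.4, 1.0, -1.8]
width: 0.0415
gripper_force: 46.2
```

Request:
move_arm(
  rows=[
    [[0.0008, 0, 0.0006, 0, 0, 0], [0.0016, 0, 0.0012, 0, 0, 0], [0.0016, 0, 0.0012, 0, 0, 0]],
  ],
)

```text
time_s: 8.05
ee_pos: [0.5584, 0.243, 0.04]
eef_rot: [0.354, 0.57, 0.679, -0.297]
wrist_force: [0.2, 0.4, -3.2]
width: 0.0413
gripper_force: 46.2
```

Request:
move_arm(
  rows=[
    [[0.0008, 0, 0.0006, 0, 0, 0], [0.0012, 0, 0.0009, 0, 0, 0], [0.0012, 0, 0.0009, 0, 0, 0]],
  ],
)

```text
time_s: 8.35
ee_pos: [0.5585, 0.243, 0.0386]
eef_rot: [0.354, 0.57, 0.679, -0.297]
wrist_force: [0.5, 0.4, -0.7]
width: 0.0413
gripper_force: 46.2
```

Request:
move_arm(
  rows=[
    [[0.0008, 0, 0.0006, 0, 0, 0], [0.0008, 0, 0.0006, 0, 0, 0], [0.0008, 0, 0.0006, 0, 0, 0]],
  ],
)

```text
time_s: 8.65
ee_pos: [0.5585, 0.243, 0.038]
eef_rot: [0.355, 0.57, 0.679, -0.297]
wrist_force: [0.2, 0.8, 0.9]
width: 0.0414
gripper_force: 46.4
```

Request:
move_arm(
  rows=[
    [[0.0008, 0, 0.0006, 0, 0, 0], [0.0008, 0, 0.0006, 0, 0, 0], [0.0008, 0, 0.0006, 0, 0, 0]],
  ],
)

```text
time_s: 8.95
ee_pos: [0.5586, 0.243, 0.0379]
eef_rot: [0.355, 0.57, 0.68, -0.296]
wrist_force: [-2.7, 1.7, 6.5]
width: 0.041
gripper_force: 46.9
```

Request:
move_arm(
  rows=[
    [[0, 0, 0, 0, 0, 0], [0, 0, 0, 0, 0, 0], [0, 0, 0, 0, 0, 0], [0, 0, 0, 0, 0, 0], [0, 0, 0, 0, 0, 0], [0, 0, -0.005, 0, 0, 0]],
  ],
  jaw=-0.4,
)

```text
time_s: 9.55
ee_pos: [0.5577, 0.2466, 0.0393]
eef_rot: [0.354, 0.57, 0.679, -0.297]
wrist_force: [-0.9, 0.3, 0.5]
width: 0.0595
gripper_force: 0.0
```

Request:
move_arm(
  rows=[
    [[0, 0, -0.01, 0, 0, 0], [0, 0, -0.03, 0, 0, 0], [0, 0, -0.05, 0, 0, 0], [0, 0, -0.08, 0, 0, 0], [0, 0, -0.1, 0, 0, 0], [0, 0, -0.1, 0, 0, 0]],
  ],
)

```text
time_s: 10.15
ee_pos: [0.5432, 0.3307, 0.0983]
eef_rot: [0.355, 0.57, 0.68, -0.295]
wrist_force: [0.2, -0.6, 0.0]
width: 0.06
gripper_force: 0.0
```

```bash
python3 - <<'E'
from h import *
import pickle
s,p,r=pose();print(s["joint_positions"],p)
c=get_calibration("wrist")
s=get_image("scene");t=get_image("top")
a=cv2.resize(s[190:310,290:420],None,fx=3,fy=3,interpolation=cv2.INTER_CUBIC)
b=cv2.resize(t[185:305,150:260],None,fx=3,fy=3,interpolation=cv2.INTER_CUBIC)
cv2.imwrite("pics/p1.png",np.hstack([a,b])[:,:,::-1])
go([.557,.250,.22],10.1,0)
E
```

```text
[ 0.8498  0.8777  0.474   1.891  -0.6972  2.5176] [0.5432 0.3307 0.0983]
t 10.25 row [-0.1467 -0.0001 -0.0056] [ 0.07 55.04 -0.03] F [ 0.3093  0.0526 -1.0513] w 0.05978292061747311
```

View pics/p1.png

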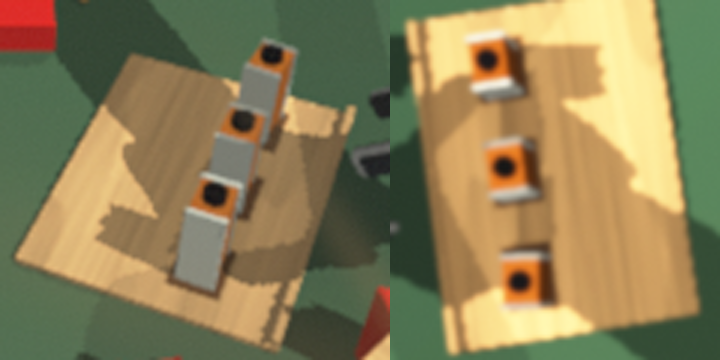

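It stands upright on the middle mark, in line with its neighbours: stoppers at top crop (487,60), (505,168), (520,282). The hand is clear. I'll locate it for the top-down regrasp.

```bash
python3 - <<'E'
from h import *
ct,cs=get_calibration("top"),get_calibration("scene")
for u in((487,60),(505,168),(520,282)): print(onz(ct,(150+(u[0]-391)/3,185+(u[1]-1)/3),.085))
for u in((271,54),(242,122),(214,194)): print(onz(cs,(290+(u[0]-1)/3,190+(u[1]-1)/3),.085))
go([.56,.27,.20],10.1,-15)
E
```

```text
[0.6399 0.2632 0.085 ]
[0.5569 0.2461 0.085 ]
[0.471  0.2314 0.085 ]
[0.4749 0.2364 0.085 ]
[0.5632 0.2518 0.085 ]
[0.6437 0.2676 0.085 ]
t 10.25 row [-0.1193  0.0063 -0.0098] [ 0.07 40.04 -0.04] F [ 0.3093  0.0526 -1.0513] w 0.05978292061747311
```

Request:
move_arm(
  rows=[
    [[-0.03, 0, -0.02, 0, 0, 0], [-0.06, 0, -0.02, 0, 8, 0], [-0.09, 0, -0.015, 0, 16, 0], [-0.115, 0, -0.01, 0, 24, 0], [-0.13, 0.001, -0.008, 0, 32, 0], [-0.147, 0.001, -0.0056, 0, 40, 0], [-0.147, 0.001, -0.0056, 0, 48, 0], [-0.147, 0.001, -0.0056, 0, 55, 0]],
  ],
)

```text
time_s: 11.05
ee_pos: [0.5585, 0.2478, 0.2221]
eef_rot: [-0.0, 0.643, 0.766, 0.003]
wrist_force: [-0.8, 0.2, -0.4]
width: 0.0601
gripper_force: 0.0
```

```bash
python3 - <<'E'
from h import *
print(get_state()["joint_positions"])
go([.558,.249,.20],10.1,0)
c=get_calibration("wrist");w=get_image("wrist");cv2.imwrite("pics/w2.png",w[:,:,::-1])
import pickle;pickle.dump(c,open("w2.pkl","wb"))
d=(w.max(2)<45)&(np.arange(420)[:,None]<300);n,l,st,ce=cv2.connectedComponentsWithStats(d.astype(np.uint8))
for i in range(1,n):
    if st[i,4]>60: print(st[i],ce[i],onz(c,ce[i],.085))
E
```

```text
[0.416  0.287  0.1398 1.418  0.0034 1.8134]
t 11.05 row [ 0.0011 -0.0003  0.0221] [ 0.26 -0.27 -0.16] F [-0.7823  0.1895 -0.4251] w 0.06006555945753134
[397  18  23  25 408] [408.0686  30.25  ] [0.6407 0.4114 0.085 ]
[513 180  24  18 339] [524.708 188.351] [0.7874 0.3033 0.085 ]
[353 189  19  18 180] [360.3389 196.0611] [0.6367 0.2696 0.085 ]
[174 191  19  19 278] [182.9856 199.741 ] [0.4721 0.2374 0.085 ]
[266 191  18  19 260] [274.4115 200.1423] [0.5573 0.2518 0.085 ]
```

Request:
move_arm(
  rows=[
    [[0.002, -0.001, 0.04, 0.2, -0.3, -0.2], [0.002, -0.001, 0.08, 0.2, -0.3, -0.2], [0.002, -0.001, 0.11, 0.2, -0.3, -0.2], [0.002, -0.001, 0.11, 0.2, -0.3, -0.2]],
  ],
)

```text
time_s: 11.5
ee_pos: [0.5536, 0.2489, 0.1049]
eef_rot: [-0.0, 0.641, 0.767, -0.008]
wrist_force: [-0.6, 0.3, -0.8]
width: 0.0599
gripper_force: 0.0
```

```bash
python3 - <<'E'
from h import *
go([.5575,.2495,.045],10.1,0)
w=get_image("wrist");cv2.imwrite("pics/w3.png",w[100:400,110:450,::-1])
E
```

```text
t 11.5 row [0.0005 0.0047 0.0599] [-0.69  0.57  0.1 ] F [-0.5871  0.2507 -0.7682] w 0.05989220164065593
```

View pics/w3.png

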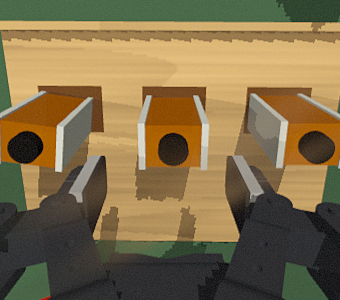

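The cell sits centred between the fingers (rims at 139 and 207, fingers at 104 and 230), square to them. I'll descend with the small correction.

Request:
move_arm(
  rows=[
    [[0, 0.004, 0, -0.4, 0.4, 0], [0, 0.004, 0, -0.4, 0.4, 0]],
  ],
)

```text
time_s: 11.75
ee_pos: [0.5624, 0.2523, 0.1127]
eef_rot: [0.002, 0.641, 0.767, 0.004]
wrist_force: [-0.4, -0.1, 0.4]
width: 0.0599
gripper_force: 0.0
```

```bash
python3 -c "
from h import *
go([.5575,.2495,.045],10.1,0)"
```

```text
t 11.75 row [-0.002  -0.0059  0.0677] [ 0.48 -0.08  0.13] F [-0.3774 -0.0658  0.4092] w 0.05986900545090226
```

Request:
move_arm(
  rows=[
    [[-0.001, -0.005, 0, 0.4, 0, 0], [-0.001, -0.005, 0, 0.4, 0, 0], [-0.001, -0.005, 0.0, 0.4, 0, 0], [-0.001, -0.005, 0.0, 0.4, 0, 0]],
  ],
)

```text
time_s: 12.15
ee_pos: [0.5562, 0.2501, 0.1108]
eef_rot: [-0.001, 0.641, 0.767, -0.001]
wrist_force: [0.5, 0.4, 0.4]
width: 0.0596
gripper_force: 0.0
```

```bash
python3 -c "
from h import *
go([.5575,.2495,.045],10.1,0)"
```

```text
t 12.15 row [-0.0008  0.0013  0.0658] [-0.12 -0.04  0.16] F [0.5172 0.3646 0.404 ] w 0.05958892150616877
```

Request:
move_arm(
  rows=[
    [[0, 0.001, 0.015, 0, 0, 0], [0, 0.001, 0.03, 0, 0, 0], [0, 0.001, 0.045, 0, 0, 0], [0, 0.001, 0.058, 0, 0, 0], [0, 0.001, 0.065, 0, 0, 0], [0, 0.001, 0.065, 0, 0, 0], [0, 0.001, 0.065, 0, 0, 0]],
  ],
)

```text
time_s: 12.85
ee_pos: [0.5572, 0.2503, 0.0458]
eef_rot: [-0.001, 0.641, 0.767, -0.001]
wrist_force: [0.3, 0.2, 0.6]
width: 0.0599
gripper_force: 0.0
```

Request:
move_arm(
  rows=[
    [[0, 0, 0, 0, 0, 0], [0, 0, 0, 0, 0, 0], [0, 0, 0, 0, 0, 0], [0, 0, 0, 0, 0, 0], [0, 0, 0, 0, 0, 0], [0, 0, 0, 0, 0, 0], [0, 0, 0, 0, 0, 0]],
  ],
  jaw=1,
  squeeze=45,
)

```text
time_s: 13.55
ee_pos: [0.5576, 0.2505, 0.0465]
eef_rot: [-0.001, 0.641, 0.767, 0.0]
wrist_force: [-0.7, -0.1, 6.3]
width: 0.0413
gripper_force: 46.5
```

```bash
python3 -c "
from h import *
print(get_state()['joint_positions'])
go([.5575,.2495,.20],10.1,0)
print(pose()[1])
c=get_calibration('wrist');import pickle;pickle.dump((c,pose()[1]),open('w4.pkl','wb'))
cv2.imwrite('pics/w4.png',get_image('wrist')[:,:,::-1])"
```

```text
[ 0.4215  0.3449 -0.1712  1.0551  0.0014  1.8134]
t 13.55 row [-0.0008 -0.0004 -0.1535] [-0.05 -0.07  0.15] F [-0.6849 -0.0759  6.274 ] w 0.04134794209106861
[0.5576 0.2505 0.0465]
```

Request:
move_arm(
  rows=[
    [[0, 0, -0.02, 0, 0, 0], [0, 0, -0.05, 0, 0, 0], [0, 0, -0.09, 0, 0, 0], [0, 0, -0.13, 0, 0, 0], [0, 0, -0.17, 0, 0, 0], [0, 0, -0.21, 0, 0, 0], [0, 0, -0.24, 0, 0, 0], [0, 0, -0.24, 0, 0, 0]],
  ],
)

```text
time_s: 14.4
ee_pos: [0.5587, 0.2506, 0.2899]
eef_rot: [0.0, 0.641, 0.767, 0.002]
wrist_force: [1.1, 0.5, -0.8]
width: 0.0412
gripper_force: 46.2
```

```bash
python3 -c "
from h import *
go([.5,-.0,.285],45,0)
go([.565,-.239,.285],77.6,0)"
```

```text
t 14.4 row [-0.2362 -0.1024  0.004 ] [  0.25  -0.06 -34.75] F [ 1.0958  0.4988 -0.7874] w 0.04120071435532756
t 14.4 row [-0.4829 -0.0809  0.0035] [  0.27   0.01 -67.35] F [ 1.0958  0.4988 -0.7874] w 0.04120071435532756
```

Request:
move_arm(
  rows=[
    [[-0.015, -0.006, 0, 0, 0, -2], [-0.045, -0.018, 0, 0, 0, -6], [-0.075, -0.03, 0, 0, 0, -11], [-0.105, -0.045, 0, 0, 0, -16], [-0.14, -0.06, 0, 0, 0, -21], [-0.175, -0.075, 0, 0, 0, -26], [-0.205, -0.09, 0, 0, 0, -30], [-0.236, -0.102, 0, 0, 0, -34.8]],
  ],
)

```text
time_s: 15.2
ee_pos: [0.4979, -0.0015, 0.284]
eef_rot: [-0.002, 0.381, 0.925, -0.001]
wrist_force: [0.2, -0.3, -1.7]
width: 0.0411
gripper_force: 46.2
```

```bash
python3 -c "
from h import *
go([.565,-.239,.285],77.6,0)"
```

```text
t 15.2 row [-0.2148 -0.1214 -0.0014] [ -0.13  -0.26 -32.36] F [ 0.232  -0.3087 -1.7112] w 0.041141816472584164
```

Request:
move_arm(
  rows=[
    [[-0.03, -0.017, 0, 0, 0, -5], [-0.06, -0.034, 0, 0, 0, -10], [-0.09, -0.052, 0, 0, 0, -15], [-0.12, -0.07, 0, 0, 0, -20], [-0.155, -0.088, 0, 0, 0, -25], [-0.185, -0.105, 0, 0, 0, -29], [-0.215, -0.121, -0.001, 0, 0, -32.4], [-0.215, -0.121, -0.001, 0, 0, -32.4]],
  ],
)

```text
time_s: 16.0
ee_pos: [0.5661, -0.2412, 0.283]
eef_rot: [-0.003, 0.111, 0.994, 0.0]
wrist_force: [1.7, 0.5, -2.2]
width: 0.0412
gripper_force: 46.2
```

Request:
move_arm(
  rows=[
    [[0, 0, 0, 0, 0, 0], [0, 0, 0, 0, 0, 0]],
  ],
)

```text
time_s: 16.2
ee_pos: [0.5655, -0.237, 0.2855]
eef_rot: [-0.002, 0.109, 0.994, 0.0]
wrist_force: [-0.1, 0.4, -1.3]
width: 0.0413
gripper_force: 46.2
```

```bash
python3 -c "
from h import *
import pickle
go([.565,-.239,.285],77.6,0)
print(get_state()['joint_positions'],pose()[1])
c=get_calibration('wrist');pickle.dump(c,open('w5.pkl','wb'))
w=get_image('wrist');cv2.imwrite('pics/w5.png',w[:,:,::-1])"
```

```text
t 16.2 row [ 0.     -0.0021  0.0005] [ 0.02 -0.24 -0.14] F [-0.1338  0.4438 -1.3427] w 0.041342297327715924
[-0.3966  0.3134  0.3144  1.576  -0.0005 -0.1776] [ 0.5655 -0.237   0.2855]
```

View pics/w5.png

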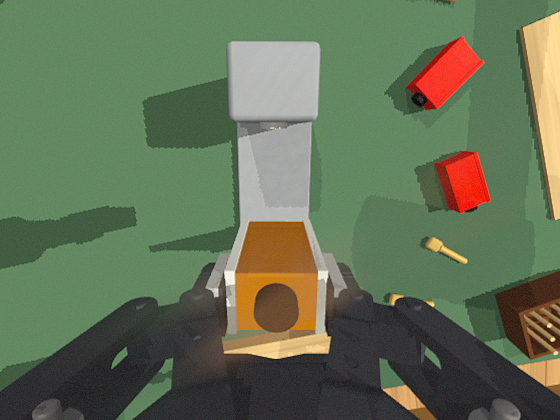

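The view shows the lamp head top at (228–320, 42–122), the screen edge at (222–330, ~345) and the cell upright between them, nearly square. I'll refine the beam axis from this picture.

```bash
python3 - <<'E'
from h import *
import pickle;c=pickle.load(open("w5.pkl","rb"));w=cv2.imread("pics/w5.png").astype(int)
gray=(abs(w[:,:,0]-w[:,:,1])<18)&(abs(w[:,:,2]-w[:,:,1])<18)&(w[:,:,1]>85)
def edges(rows,z):
    L,Rr=[],[]
    for r in rows:
        k=np.where(gray[r,200:350])[0]+200; L.append(onz(c,(k[0]-.5,r),z)); Rr.append(onz(c,(k[-1]+.5,r),z))
    L,Rr=np.array(L),np.array(Rr)
    m=(L+Rr)/2
    def d(P): q=np.polyfit(P[:,0],P[:,1],1); return np.degrees(np.arctan(q[0]))
    print("z",z,"width",np.linalg.norm(L-Rr,axis=1).mean()," dirs",d(L),d(Rr)," mid pts",m[0],m[-1])
    q=np.polyfit(m[:,0],m[:,1],1);print(" centreline y at x=.565",np.polyval(q,.565),"slope",np.degrees(np.arctan(q[0])))
    return m
edges(range(55,112),.15); edges(range(140,215),.012)
for col in(250,275,300):
    k=np.where(gray[20:130,col])[0]+20
    print(col,[ (r,) for r in k[[0,-1]]],onz(c,(col,k[0]),.15))
col=w[100:135,245].sum(1);print(col)
# screen top corners in scene & wrist (from view)
for q in((222,348),(330,348),(222,338),(330,338)): print(onz(c,q,.152))
E
```

```text
z 0.15 width 0.07804622822081668  dirs -13.512292260355967 -12.693103580601008  mid pts [ 0.4409 -0.2106  0.15  ] [ 0.4837 -0.2207  0.15  ]
 centreline y at x=.565 -0.23942229672067172 slope -13.10549904801242
z 0.012 width 0.09952783184822539  dirs -12.748222878948335 -12.726706282135119  mid pts [ 0.5133 -0.2275  0.012 ] [ 0.6137 -0.2501  0.012 ]
 centreline y at x=.565 -0.23882710776255256 slope -12.73824950676846
250 [(np.int64(41),), (np.int64(129),)] [ 0.4266 -0.2267  0.15  ]
275 [(np.int64(41),), (np.int64(127),)] [ 0.4311 -0.2067  0.15  ]
300 [(np.int64(41),), (np.int64(129),)] [ 0.4355 -0.1867  0.15  ]
[547 543 547 544 549 546 543 551 552 549 555 549 548 551 550 524 496 473
 467 426 351 264 247 319 319 310 309 313 365 389 391 386 387 391 391]
[ 0.7098 -0.3279  0.152 ]
[ 0.7353 -0.2135  0.152 ]
[ 0.6975 -0.3245  0.152 ]
[ 0.7227 -0.2114  0.152 ]
```

```bash
python3 - <<'E'
from h import *
import pickle;c=pickle.load(open("w5.pkl","rb"))
q=onz(c,(276.5,307.5),.324);s,p,r=pose();print(q,r.inv().apply(q-p))
go([.5645,-.239,.1095],77.3,0)
E
```

```text
[ 0.5632 -0.2352  0.324 ] [ 0.0028  0.001  -0.038 ]
t 16.25 row [-0.     -0.0025  0.1765] [ 0.   -0.2   0.19] F [-0.0039  1.0847 -1.326 ] w 0.041522891956633265
```

Request:
move_arm(
  rows=[
    [[-0.001, -0.002, 0.02, 0, 0, 0.2], [-0.001, -0.002, 0.045, 0, 0, 0.2], [-0.001, -0.002, 0.07, 0, 0, 0.2], [-0.001, -0.002, 0.095, 0, 0, 0.2], [-0.001, -0.002, 0.12, 0, 0, 0.2], [-0.001, -0.002, 0.145, 0, 0, 0.2], [-0.001, -0.002, 0.165, 0, 0, 0.2], [-0.001, -0.002, 0.176, 0, 0, 0.2]],
  ],
)

```text
time_s: 17.05
ee_pos: [0.565, -0.2383, 0.1087]
eef_rot: [-0.002, 0.11, 0.994, 0.0]
wrist_force: [-0.5, 0.0, -1.5]
width: 0.0413
gripper_force: 46.2
```

Request:
move_arm(
  rows=[
    [[0, 0, 0, 0, 0, 0], [0, 0, 0, 0, 0, 0], [0, 0, 0, 0, 0, 0], [0, 0, 0, 0, 0, 0], [0, 0, 0, 0, 0, 0]],
  ],
)

```text
time_s: 17.55
ee_pos: [0.5664, -0.2401, 0.1112]
eef_rot: [-0.001, 0.111, 0.994, -0.0]
wrist_force: [-0.4, 0.1, -2.0]
width: 0.0413
gripper_force: 46.2
```

```bash
python3 - <<'E'
from h import *
go([.564,-.239,.1095],77.3,0)
t=get_image("top");s=get_image("scene");cv2.imwrite("pics/t9.png",t[:,:,::-1]);cv2.imwrite("pics/s9.png",s[:,:,::-1])
t0=cv2.imread("pics/top0.png")[:,:,::-1]
# amber cell in scene near lamp; neighbours unchanged?
hs=cv2.cvtColor(s,cv2.COLOR_RGB2HSV);m=cv2.inRange(hs,(7,170,80),(18,255,255));m[:,300:]=0;m[:110]=0;m[220:]=0
n,l,st,ce=cv2.connectedComponentsWithStats(m)
for i in range(1,n):
    if st[i,4]>25: print("scene amber",st[i],ce[i])
c=get_calibration("scene")
print("expected clear face centre px",proj(c,np.array([.564,-.239,.105])+.0135*np.array([.975,-.22,0])),"top/bot",proj(c,np.array([.577,-.242,.141])),proj(c,np.array([.577,-.242,.069])))
for nm,a in(("before",t0),("after",t)):
    k=a[190:295,170:215].max(2)<60;n,l,st,ce=cv2.connectedComponentsWithStats(k.astype(np.uint8))
    print(nm,[(ce[i]+[170,190]).round(1) for i in range(1,n) if st[i,4]>8])
E
```

```text
t 17.55 row [0.0026 0.0006 0.0017] [-0.03 -0.07 -0.05] F [-0.4161  0.1483 -1.9912] w 0.041260695491828335
scene amber [200 145   6  24  71] [202.6338 155.8592]
expected clear face centre px [203.9729 159.1727] top/bot [202.3547 147.7401] [205.5876 170.0723]
before [array([181.9, 204.4]), array([192.8, 278.5])]
after [array([181.9, 204.4]), array([192.9, 278.4])]
```

Request:
move_arm(
  rows=[
    [[0.001, 0, 0.0015, 0, 0, 0], [0.001, 0, 0.0015, 0, 0, 0], [0.001, 0, 0.0015, 0, 0, 0], [0.001, 0, 0.0015, 0, 0, 0], [0.001, 0, 0.0015, 0, 0, 0], [0.001, 0, 0.0015, 0, 0, 0]],
  ],
)

```text
time_s: 18.25
ee_pos: [0.565, -0.2397, 0.1088]
eef_rot: [-0.001, 0.111, 0.994, -0.0]
wrist_force: [0.3, 0.5, -0.9]
width: 0.0414
gripper_force: 46.2
```

```bash
python3 -c "
from h import *
go([.565,-.239,.1095],77.3,0)
print(job_done())"
```

```text
t 18.25 row [ 0.0002  0.0007 -0.0007] [-0.02 -0.15 -0.05] F [ 0.2958  0.4728 -0.9365] w 0.041374947564904514
the job is handed in; nothing more can be done
None
```

The job is handed in at 18.25 s: I stood the cell on the middle mark, let it go, regrasped it by its frosted faces, and it is now held upright mid-beam and square to the light, with both neighbours unmoved in the top view.

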